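# Clear the pastry board and draw the rolling pin out of the caddy

## Robot

A 6-joint arm with a two-finger parallel gripper is mounted at the origin on a cart in front of the work surface, level with it; the furniture and walls round the work are solid. World frame = base frame: x ahead of the robot, y to its left, z up, the work surface at z = 0. Lengths are in mm, angles in rad, forces in N, time in s.
With the tool pointing down it reaches from about 350 to 775 mm from the base axis. Payload 7.3 kg.
Tool frame: the origin (TCP) lies at the very end of the fingers, on their centre line; the grasp point (between the pads) lies 19 mm behind it; z points along the fingers, y is the line along which they close (so a half turn about z gives the same grasp; the last joint's range is limited). The gripper opens to 92 mm and grips with 3 to 60 N. Pads are 19 mm wide; open, the fingers measure 130 mm over their backs; the gripper's body (75 mm by 190 mm) begins 47 mm behind the grasp point.
Start: joints at [1.024, 0.342, 1.524, -0, 1.275, -0.146], TCP at [204.819, 483.419, 226.741] pointing down, gripper open.
Joint ranges: [-2.53, 2.53], [-0.77, 2.02], [0.04, 2.7], [-1, 4.14], [0.28, 2.66], [-3.11, 3.11]. Speed limits (rad/s): [2.57, 2.57, 3.14, 3.14, 3.14, 3.14].

## Interface

Orientations are given as [roll, pitch, yaw] about the fixed x, y, z axes, in that order (R = Rz(yaw) Ry(pitch) Rx(roll)).
In Python, from plant import get_obs, vision, workorder gives the robot as it stands.
- The arm moves only by the shell command python3 -m pendant 'ROWS' [OPENING]. ROWS is a JSON object of lists of equal length, an entry for each row: "dp": the shift along the tool's x, y, z in m, a list of three; "rotation": the turn, a rotation vector about the tool's x, y, z in rad, a list of three. A call has 1 to 8 rows; each row is the pose to reach, as a shift and turn from the pose commanded when the call began, along the tool's axes at that moment; what a row does not reach only later rows make up. A row lasts 1/8 s, in which the tool goes at most 62.5 mm and 10.7 degrees, less where a joint would pass 70% of its speed; a pose out of reach is approached as far as the arm can. A call with a gripper value outside its range is refused whole. OPENING is the finger opening in m, from 0 to 0.0918, set as the call begins (- or left out, the last holds). The fingers move at their own pace and stop on an object; the grip force is fixed at half the most. Time passes only in rows, so rows that repeat a pose let the fingers close. It gives the time, the measured TCP pose, the force, the opening and the grip force at its end, in the units of the state.
- get_obs(): the state, without advancing time (a new reading comes with each control period).
- vision.capture(name): name is "scene" or "top"; returns a dict with "pixels" (480x640x3 uint8, red, green, blue), "vfov" (degrees; the focal length in pixels is half the picture's height over the tangent of half this angle, whatever the lens; pixels are square), "cx", "cy" (the principal point, pixels), "pose" (4x4, takes a point from camera to world coordinates). Camera axes: x right, y up, looking along -z (the intrinsics and any distortion apply to the point x, -y, -z); pixel columns grow to the right and rows downward; lengths in mm; the calibration is good to about 2 mm. A picture is of the moment at which its call begins. There is no depth.
- workorder.close_job(): hands the job in; it is judged then, once.
The state is a dict: "time": time; "joint_positions": joint angles; "dq": joint speeds; "tau": joint torques, N m; "tool_pos": TCP position; "tcp_rot": TCP orientation; "contact_force": force on the tool from outside, world axes, zero at the start; "moment": the same for the moment, N m; "grip_width": finger opening in mm; "finger_force": force on a finger pad.
Only numpy, scipy, OpenCV 4.12 (cv2) and the standard library are available. Lean on these libraries where they do the work, as an engineer would, in place of code of your own. Each camera call takes 0.05 s, during which the arm holds its last target. There are 200 camera calls.

## Task

Get the pastry board ready for rolling: sweep all four walnut shells off it into the catch tray with the scraper block (do not touch the shells with the fingers), then stand the scraper on the worktop, clear of board and tray, and let go of it. Then draw the rolling pin out of the half-roofed caddy, tilting its free end up over the low lip and pulling it lengthwise from under the deck without levering hard against the wood, and finish holding it in the gripper, still and level, lengthwise along the board, over the middle of the board and about a hand's breadth above it. Leave the jars on the deck and the other things where they are.

Things in the scene. Friction and masses are not known exactly. Their poses are not given: they have to be found in the camera images.
- pastry_board: Pale wooden pastry board, fixed, 200 (its x) by 260 (its y) by 22 thick; origin at the centre of its underside, z up. A steel catch tray adjoins its whole left (+y) end: y = +130 to +200, inner width 194, floor 3 and rim 18 above the worktop, so below the board's top; a small wire pull reaches to y = +214. Things pushed over that end drop into it.
- tray_mid (a point): Middle of the catch tray's floor, 3 mm above the worktop, at y = +164 in the board's frame.
- shell_1: One of four loose half walnut shells, brown, round, 32 across and 14 high, lying flat side down on the board; origin at the centre of its flat side. It slides when pushed.
- shell_2: One of four loose half walnut shells, brown, round, 32 across and 14 high, lying flat side down on the board; origin at the centre of its flat side. It slides when pushed.
- shell_3: One of four loose half walnut shells, brown, round, 32 across and 14 high, lying flat side down on the board; origin at the centre of its flat side. It slides when pushed.
- shell_4: One of four loose half walnut shells, brown, round, 32 across and 14 high, lying flat side down on the board; origin at the centre of its flat side. It slides when pushed.
- scraper: Scraper block, loose, 0.16 to 0.26 kg, standing by itself on the worktop left of the tray: black rubber foot 140 (its x) by 26 (its y), 14 high, a steel strip to 20 high, then a wooden grip 120 (x) by 22 (y) from 19 to 63 high. Origin at the centre of the foot's underside, z up. Grip it across the 22 mm; sweep along its y.
- caddy: Wooden utensil caddy, fixed: a trough along its y, 150 by 336 outside, 130 by 316 inside, origin at the centre of its underside, z up. Inner floor 6 high, with two low cradle rails under the pin, 5 high, within 15 of the middle line. Side walls 75 high. One end is roofed by a deck, the other (+y) end has a low lip; between them is the open mouth, y = -18 to +158, 130 wide.
- caddy_lip (a point): Middle of the top of the caddy's low lip, 55 high and 10 thick, at y = +163 in the caddy's frame.
- deck_edge (a point): Middle of the deck's lower edge where the mouth begins, 75 high, at y = -18 in the caddy's frame. The deck is 10 thick, reaches from y = -168 to -18 and carries two jars inside a steel guard rail (axis 108 high, round its sides and far end, y = -148 to -78).
- rolling_pin: Rolling pin, loose, 0.14 to 0.24 kg, 300 long along its y: pale barrel 36 in diameter, 184 long, dark handles 18 in diameter, 58 long. Origin at its centre, on the axis. Lies along the caddy's y, cradled on the rails, axis 27 above the worktop, its -y half mostly under the deck. Lifted level it catches under the deck, pulled level on the lip; with the +y end 10 to 15 degrees up it slides out.
- pin_tail (a point): Centre of the pin's end face at its -y end (the end under the deck), 150 mm from its origin.
- cabinet_edge (a point): Lower front edge of the wall cabinets, which hang over the back of the worktop along the whole y, from x = 610 and 450 high upwards: keep wrist and forearm below or in front of it.
- spice_jar: Bystander: clear spice jar with a red cap, 45 in diameter, 106 high, on the caddy's deck; origin at the centre of its base.
- salt_shaker: Bystander: glass salt shaker, 44 in diameter, 90 high, on the caddy's deck; origin at the centre of its base.
- milk_jug: Bystander: steel milk jug, 85 x 118 x 98, at the back of the worktop; origin at the centre of its base.
- tin: Bystander: short food tin, 76 in diameter, 58 high, at the back; origin at the centre of its base.
- egg_cup: Bystander: white egg cup, 45 in diameter, 58 high, at the back; origin at the centre of its base.

How it is judged:
By the outcome, as a careful person would: the job done as asked, in the order asked, and still so for the second after the job is handed in, while the arm keeps its last pose, push and grip.
It also fails if it takes over 64 s, if anything falls off the work surface, if the arm or the gripper's body presses on something with over 40 N, if the wrist force passes 120 N, or if a joint passes its speed limit or range.

## Working session

There is one attempt and no reset: what is moved stays moved. The work goes in short steps, Python scripts to look and compute and a shell command to move; the robot and the scene stay as the last step left them, time stands still between calls to the robot, and variables do not carry over. Pictures are saved under pics/ and viewed, at most 10 in all, crops included, and the job is handed in when it is done.

```bash
ls; mkdir -p pics
python3 - <<'E'
from plant import get_obs, vision
import cv2
o=get_obs();print(o)
for n in("scene","top"):
    c=vision.capture(n);print(n,{k:v for k,v in c.items() if k!="pixels"})
    cv2.imwrite(f"pics/{n}0.png",c["pixels"][:,:,::-1])
E
```

```text
pics
{'time': 0.0, 'joint_positions': array([ 1.02400117e+00,  3.42709091e-01,  1.52502257e+00, -2.33565234e-05,
        1.27543119e+00, -1.46000249e-01]), 'dq': array([ 0.00185484,  0.00026138,  0.00049437,  0.0005705 , -0.00017063,
       -0.0002949 ]), 'tau': array([ 1.47888662e-03, -4.31261730e+01, -2.44221926e+01,  7.17221992e-02,
        5.59725228e-02, -1.92728317e-04]), 'tool_pos': array([204.59367717, 483.0362799 , 226.05011758]), 'tcp_rot': array([-3.1400359e+00, -2.0633999e-04,  2.7408044e+00]), 'contact_force': array([ 0.06530708, -0.01405506,  1.62374517]), 'moment': array([0.02630525, 0.02303692, 0.02611456]), 'finger_force': 0.0, 'grip_width': 91.92747046047435}
scene {'vfov': 42.9775650192006, 'cx': 309.2581142908621, 'cy': 242.19835135788094, 'pose': array([[ 5.61974258e-01,  3.15655392e-01, -7.64556477e-01,
        -6.32427567e+02],
       [-8.27132197e-01,  2.21273799e-01, -5.16614202e-01,
        -8.51674940e+02],
       [ 6.10425810e-03,  9.22713162e-01,  3.85438917e-01,
         8.97603450e+02],
       [ 0.00000000e+00,  0.00000000e+00,  0.00000000e+00,
         1.00000000e+00]])}
top {'vfov': 53.9121874672974, 'cx': 319.2617390107856, 'cy': 242.69403840379104, 'pose': array([[-1.44795536e-05,  9.96408677e-01, -8.46743709e-02,
         4.65496200e+02],
       [-9.99790635e-01, -1.74701755e-03, -2.03871243e-02,
        -3.51965634e+01],
       [-2.04618352e-02,  8.46563479e-02,  9.96200088e-01,
         1.88384565e+03],
       [ 0.00000000e+00,  0.00000000e+00,  0.00000000e+00,
         1.00000000e+00]])}
```

View both.

View pics/scene0.png

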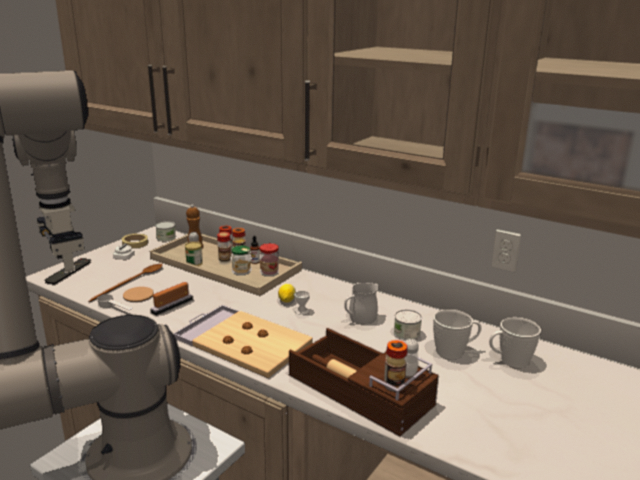

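View pics/top0.png

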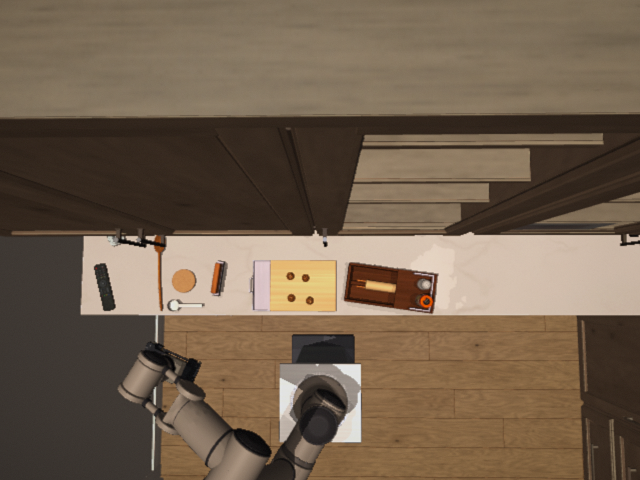

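```bash
cat > h.py <<'E'
import numpy as np, cv2
from plant import get_obs, vision
from scipy.spatial.transform import Rotation as R
def f(c): return 240/np.tan(np.radians(c["vfov"])/2)
def ray(c,u,v,z):
    d=c["pose"][:3,:3]@np.array([(u-c["cx"])/f(c),-(v-c["cy"])/f(c),-1]); p=c["pose"][:3,3]
    return (p+d*(z-p[2])/d[2])
def proj(c,P):
    q=c["pose"][:3,:3].T@(np.array(P)-c["pose"][:3,3]); return np.array([c["cx"]-f(c)*q[0]/q[2], c["cy"]+f(c)*q[1]/q[2]])
def crop(c,x0,y0,x1,y1,k,name):
    cv2.imwrite(name,cv2.resize(c["pixels"][y0:y1,x0:x1,::-1],None,fx=k,fy=k,interpolation=cv2.INTER_CUBIC))
E
python3 - <<'E'
from h import *
a=vision.capture("top");b=vision.capture("scene")
crop(a,205,250,445,320,3.3,"pics/topc.png");crop(b,140,270,440,430,2.6,"pics/scenec.png")
def blobs(c,name,lo,hi,box,mn,z):
    x0,y0,x1,y1=box;m=cv2.inRange(cv2.cvtColor(c["pixels"],cv2.COLOR_RGB2HSV),lo,hi);k=np.zeros_like(m);k[y0:y1,x0:x1]=m[y0:y1,x0:x1]
    for q in cv2.findContours(k,cv2.RETR_EXTERNAL,cv2.CHAIN_APPROX_NONE)[0]:
        if len(q)<mn: continue
        M=cv2.moments(q); u,v=(M["m10"]/M["m00"],M["m01"]/M["m00"]) if M["m00"] else q.mean((0,1))
        bx=cv2.boxPoints(cv2.minAreaRect(q));print(name,np.round([u,v],1),M["m00"],ray(c,u,v,z).round(0)[:2],[ray(c,*p,z)[:2].round(0).tolist() for p in bx])
for c,n,bb in((a,"top",(245,255,342,316)),(b,"scene",(175,300,318,375))):
    blobs(c,n+" board",(10,50,130),(30,255,255),bb,40,22)
    blobs(c,n+" shell",(0,80,0),(20,255,120),bb,5,29)
blobs(a,"top grip",(5,120,80),(20,255,255),(205,255,230,300),10,63)
blobs(b,"sc grip",(3,120,60),(20,255,255),(148,280,195,312),10,63)
blobs(a,"top pin",(8,40,150),(25,200,255),(346,265,400,312),10,45)
blobs(a,"top caddy",(0,60,20),(15,255,130),(342,258,442,316),50,75)
E
```

```text
top board [293. 315.] 0.0 [340. 106.] [[340.0, -82.0], [340.0, -82.0], [340.0, 294.0], [340.0, 294.0]]
top board [303.  285.5] 3365.5 [455.  67.] [[555.0, 198.0], [555.0, -63.0], [356.0, -63.0], [355.0, 196.0]]
top shell [310.3 299.5] 9.5 [401.  38.] [[410.0, 51.0], [410.0, 31.0], [387.0, 31.0], [387.0, 51.0]]
top shell [291.9 298.1] 16.5 [406. 110.] [[403.0, 127.0], [423.0, 114.0], [411.0, 96.0], [391.0, 109.0]]
top shell [305.8 277.8] 11.5 [485.  56.] [[496.0, 67.0], [496.0, 47.0], [473.0, 47.0], [473.0, 67.0]]
top shell [291.8 275. ] 7.0 [496. 111.] [[497.0, 132.0], [508.0, 110.0], [489.0, 100.0], [478.0, 122.0]]
scene board [192.9 369.1] 16.5 [263.  99.] [[260.0, 140.0], [265.0, 143.0], [265.0, 61.0], [260.0, 58.0]]
scene board [195.9 366.2] 45.5 [276. 102.] [[272.0, 152.0], [282.0, 158.0], [280.0, 38.0], [270.0, 33.0]]
scene board [252.8 340.2] 3866.5 [452.  62.] [[341.0, 185.0], [564.0, 330.0], [561.0, -75.0], [361.0, -158.0]]
scene shell [187.4 370.6] 115.0 [243.  98.] [[220.0, 122.0], [269.0, 150.0], [264.0, 43.0], [217.0, 20.0]]
scene shell [246.8 351. ] 24.5 [394.  34.] [[3
[... 550 characters left out ...]
, 408.0], [541.0, 388.0], [428.0, 402.0]]
sc grip [169.  294.3] 456.0 [458. 381.] [[447.0, 465.0], [546.0, 400.0], [461.0, 303.0], [369.0, 366.0]]
top pin [366.6 307.8] 296.5 [ 369. -180.] [[392.0, -101.0], [392.0, -305.0], [357.0, -305.0], [357.0, -101.0]]
top pin [380.1 286. ] 207.5 [ 453. -233.] [[448.0, -163.0], [478.0, -168.0], [460.0, -293.0], [430.0, -289.0]]
top pin [392.6 265.9] 24.5 [ 531. -282.] [[534.0, -222.0], [534.0, -307.0], [523.0, -307.0], [523.0, -222.0]]
top pin [346.5 267.8] 5.5 [ 524. -103.] [[535.0, -102.0], [534.0, -106.0], [484.0, -105.0], [484.0, -101.0]]
top caddy [390.5 287.3] 3431.5 [ 448. -269.] [[399.0, -89.0], [548.0, -111.0], [499.0, -450.0], [351.0, -426.0]]
```

View pics/topc.png

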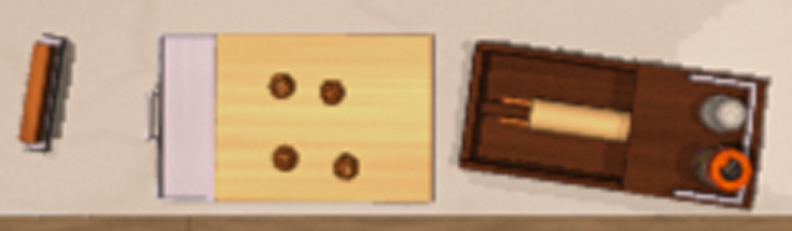

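View pics/scenec.png

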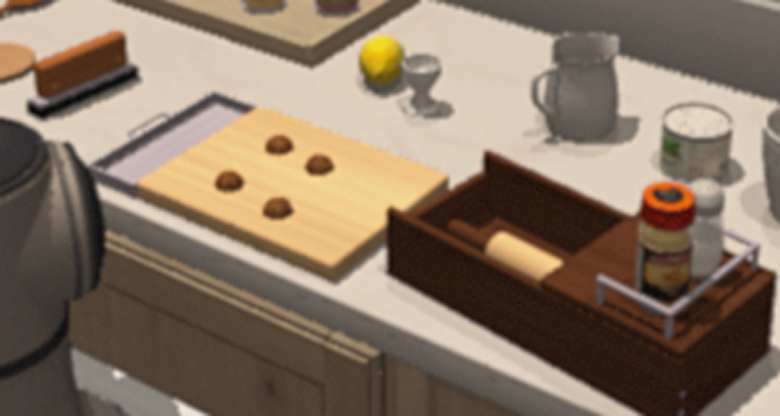

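The scene view shows the caddy with its barrel, the jars, and the tray left of the board. In the top view the shells are at about (291,275), (306,278), (292,298) and (310,300), and the scraper is at (215,278). All four shells span x 385–512, so one 140 mm wide sweep centred at x≈448 covers them. The caddy and pin lie at about −8° yaw.

```bash
cat >> h.py <<'E'
def down(yaw): return R.from_euler("xyz",[np.pi,0,yaw])
def delta(p,rot):
    o=get_obs(); T=R.from_euler("xyz",o["tcp_rot"])
    print("pos",o["tool_pos"].round(1),"rpy",o["tcp_rot"].round(4),"t",round(o["time"],2),"w",round(o["grip_width"],1),"F",o["contact_force"].round(1),"q",o["joint_positions"].round(2))
    print("dp m",(T.inv().apply(np.array(p)-o["tool_pos"])/1000).round(4),"rot",(T.inv()*rot).as_rotvec().round(4))
E
python3 - <<'E'
from h import *
delta([485,405,130],down(np.pi-.12))
E
```

```text
pos [204.7 483.2 226.3] rpy [-3.1407e+00 -1.0000e-04  2.7408e+00] t 0.2 w 91.8 F [-0.1  0.1 -0.1] q [ 1.02  0.34  1.52 -0.    1.28 -0.15]
dp m [-0.2886  0.0374  0.0963] rot [-8.000e-04 -2.000e-04 -2.808e-01]
```

```bash
python3 -m pendant '{"dp":[[-0.04,0.005,0],[-0.08,0.01,0],[-0.12,0.016,0.01],[-0.16,0.02,0.03],[-0.20,0.026,0.05],[-0.24,0.031,0.07],[-0.27,0.035,0.085],[-0.2886,0.0374,0.0963]],"rotation":[[0,0,-0.03],[0,0,-0.07],[0,0,-0.11],[0,0,-0.15],[0,0,-0.2],[0,0,-0.24],[0,0,-0.27],[-0.0008,0,-0.281]]}' 0.055
python3 - <<'E'
from h import *
a=vision.capture("top");b=vision.capture("scene")
crop(b,120,230,230,340,5,"pics/s2.png")
for c,n,bx in((a,"top",(205,255,230,300)),(b,"scene",(148,280,195,312))):
    x0,y0,x1,y1=bx
    print(n,[proj(c,p).round(1).tolist() for p in ([485,405,63],[485-59.5,405+7,63],[485+59.5,405-7,63],[485-69.5,405+8,0],[485+69.5,405-8,0])])
delta([485,405,26],down(np.pi-.12))
E
```

```text
time: 1.2
tool_pos: [486.2, 404.5, 129.3]
tcp_rot: [3.141, -0.001, 3.021]
contact_force: [-0.5, 0.5, 0.3]
grip_width: 54.9
finger_force: 0.0
top [[215.1, 277.7], [213.0, 293.2], [217.1, 262.3], [216.5, 295.4], [221.1, 260.5]]
scene [[170.1, 288.7], [153.5, 295.7], [186.1, 282.1], [152.6, 315.9], [190.0, 299.1]]
pos [485.8 404.2 128.7] rpy [-3.1407e+00 -1.7000e-03  3.0199e+00] t 1.3 w 54.7 F [ 0.4 -0.7 -0.1] q [ 0.57  0.62  1.34  0.    1.18 -0.88]
dp m [0.0007 0.0008 0.1027] rot [-0.0009 -0.0017 -0.0017]
```

View pics/s2.png

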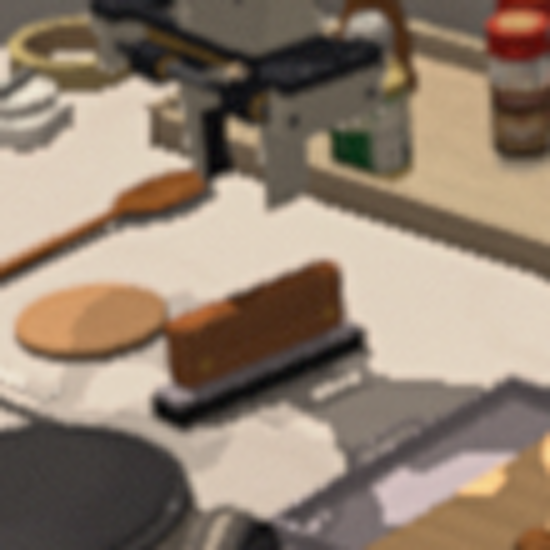

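The grip's top edge runs from about (154,295) to (187,283), matching the prediction, and the fingers hover above it. I'll descend and grip.

```bash
python3 -m pendant '{"dp":[[0,0,0.02],[0.0007,0.0008,0.05],[0.0007,0.0008,0.08],[0.0007,0.0008,0.097],[0.0007,0.0008,0.1027],[0.0007,0.0008,0.1027]],"rotation":[[0,0,0],[0,0,0],[0,0,0],[0,0,0],[0,0,0],[0,0,0]]}'
python3 -m pendant '{"dp":[[0,0,0],[0,0,0],[0,0,0],[0,0,0],[0,0,0],[0,0,0]],"rotation":[[0,0,0],[0,0,0],[0,0,0],[0,0,0],[0,0,0],[0,0,0]]}' 0.01
python3 - <<'E'
from h import *
delta([448,-12,90],down(np.pi))
E
```

```text
time: 2.05
tool_pos: [484.7, 406.7, 28.4]
tcp_rot: [3.14, 0.001, 3.022]
contact_force: [-0.6, 0.4, 0.4]
grip_width: 55.1
finger_force: 0.0
time: 2.8
tool_pos: [484.7, 406.2, 28.0]
tcp_rot: [3.141, 0.0, 3.022]
contact_force: [-0.4, -0.6, 2.7]
grip_width: 21.8
finger_force: 29.9
pos [484.7 406.2  28. ] rpy [3.1407e+00 3.0000e-04 3.0219e+00] t 2.8 w 21.8 F [-0.4 -0.6  2.7] q [ 0.58  0.74  1.43  0.    0.97 -0.88]
dp m [-0.0136 -0.4195 -0.0624] rot [ 0.0008  0.0004 -0.1197]
```

```bash
python3 -m pendant '{"dp":[[0,0,-0.025],[0,0,-0.05],[0,-0.04,-0.07],[-0.002,-0.09,-0.07],[-0.004,-0.14,-0.07],[-0.006,-0.19,-0.07],[-0.008,-0.24,-0.07],[-0.01,-0.28,-0.07]],"rotation":[[0,0,0],[0,0,0],[0,0,-0.02],[0,0,-0.04],[0,0,-0.06],[0,0,-0.08],[0,0,-0.1],[0,0,-0.12]]}'
python3 - <<'E'
from h import *
delta([448,-12,95],down(np.pi))
E
```

```text
time: 3.8
tool_pos: [460.5, 125.3, 97.3]
tcp_rot: [3.141, -0.0, -3.141]
contact_force: [0.5, -0.7, -1.3]
grip_width: 21.9
finger_force: 29.9
pos [460.5 125.3  97.3] rpy [ 3.1408e+00 -2.0000e-04 -3.1414e+00] t 3.8 w 21.9 F [ 0.5 -0.7 -1.3] q [ 0.1   0.41  1.83  0.    0.9  -1.47]
dp m [ 0.0125 -0.1373  0.0022] rot [ 0.0008 -0.0002  0.0002]
```

```bash
python3 -m pendant '{"dp":[[0.002,-0.03,0],[0.006,-0.065,0.001],[0.009,-0.1,0.002],[0.012,-0.13,0.002],[0.0125,-0.1373,0.0022],[0.0125,-0.1373,0.0022]],"rotation":[[0,0,0],[0,0,0],[0,0,0],[0,0,0],[0,0,0],[0,0,0]]}'
python3 - <<'E'
from h import *
a=vision.capture("top");b=vision.capture("scene")
crop(b,200,260,340,380,5,"pics/s3.png")
print([((proj(b,p)-[200,260])*5).round(0).tolist() for p in ([448-70,-12,67],[448+70,-12,67],[448-60,-12,130],[448+60,-12,130])])
delta([448,-12,51.5],down(np.pi))
E
```

```text
time: 4.55
tool_pos: [448.5, -10.2, 95.1]
tcp_rot: [3.14, 0.0, 3.141]
contact_force: [0.1, 0.9, -1.9]
grip_width: 22.0
finger_force: 29.9
[[283.0, 433.0], [447.0, 317.0], [292.0, 316.0], [435.0, 220.0]]
pos [448.6  -9.5  95.1] rpy [ 3.1404e+00  1.0000e-04 -3.1409e+00] t 4.65 w 21.6 F [ 0.4  0.3 -1.4] q [-0.19  0.37  1.91  0.    0.87 -1.77]
dp m [ 0.0006 -0.0025  0.0436] rot [0.0012 0.0001 0.0007]
```

View pics/s3.png

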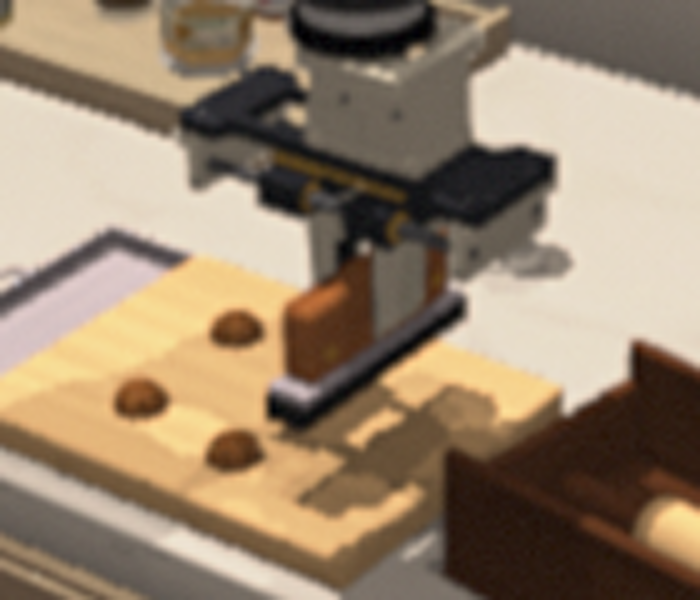

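The scraper is held square, its foot from about (270,405) to (465,305), clear behind all four shells. I'll lower it.

```bash
python3 -m pendant '{"dp":[[0,-0.002,0.015],[0,-0.0025,0.03],[0.0006,-0.0025,0.04],[0.0006,-0.0025,0.0435],[0.0006,-0.0025,0.0435]],"rotation":[[0,0,0],[0,0,0],[0,0,0],[0,0,0],[0,0,0]]}'
python3 - <<'E'
from h import *
b=vision.capture("scene"); crop(b,200,260,340,380,5,"pics/s4.png")
delta([448,192,51.5],down(np.pi))
E
```

```text
time: 5.28
tool_pos: [448.0, -12.5, 51.7]
tcp_rot: [3.141, 0.0, -3.141]
contact_force: [-0.9, 0.4, -2.5]
grip_width: 21.8
finger_force: 29.9
pos [448.2 -12.6  51.9] rpy [ 3.1408e+00  7.0000e-04 -3.1411e+00] t 5.33 w 22.2 F [ 0.6 -0.3 -1.1] q [-0.2   0.44  1.95  0.    0.75 -1.77]
dp m [1.000e-04 2.046e-01 6.000e-04] rot [0.0008 0.0007 0.0005]
```

View pics/s4.png

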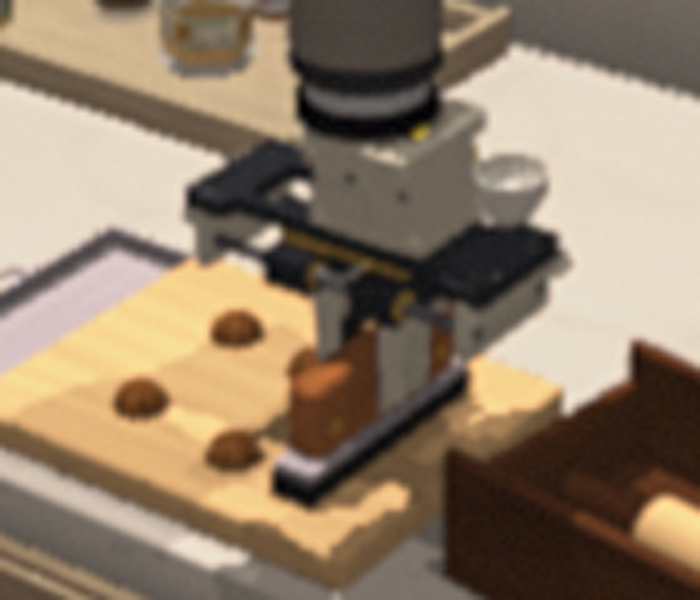

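The foot sits just above the board, behind all the shells. Sweeping now.

```bash
python3 -m pendant '{"dp":[[0,0.018,0.0006],[0,0.044,0.0008],[0,0.07,0.0008],[0,0.096,0.0008],[0,0.122,0.0008],[0,0.15,0.0008],[0,0.18,0.0008],[0,0.21,0.0008]],"rotation":[[0,0,0],[0,0,0],[0,0,0],[0,0,0],[0,0,0],[0,0,0],[0,0,0],[0,0,0]]}'
python3 -m pendant '{"dp":[[0,0,0],[0,0,-0.01],[0,0,-0.03],[0,0,-0.06],[0,0,-0.08]],"rotation":[[0,0,0],[0,0,0],[0,0,0],[0,0,0],[0,0,0]]}'
python3 - <<'E'
from h import *
b=vision.capture("scene"); crop(b,150,270,330,390,4,"pics/s5.png")
delta([485,330,105],down(np.pi))
E
```

```text
time: 6.32
tool_pos: [448.2, 198.3, 51.6]
tcp_rot: [3.14, 0.001, -3.142]
contact_force: [1.1, -1.2, -1.5]
grip_width: 21.8
finger_force: 29.9
time: 6.95
tool_pos: [448.5, 196.1, 133.1]
tcp_rot: [3.141, 0.002, 3.14]
contact_force: [0.6, -0.5, -1.5]
grip_width: 22.1
finger_force: 29.9
pos [449.7 196.5 135.3] rpy [3.1395 0.0058 3.1405] t 7.0 w 21.8 F [ 1.7  0.9 -0.2] q [ 0.26  0.38  1.75  0.    1.01 -1.31]
dp m [-0.035   0.1334  0.0308] rot [ 0.0021  0.0058 -0.0011]
```

View pics/s5.png

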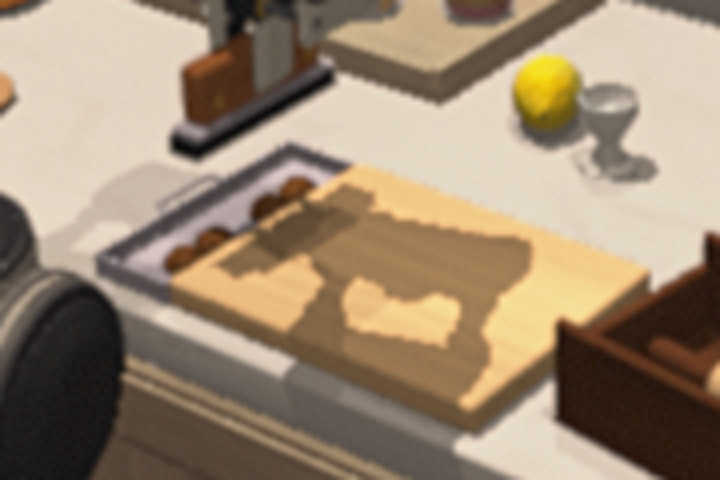

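All four shells lie in the tray, at about (185,258), (212,240), (267,207) and (297,190). I'll place the scraper back near its original spot.

```bash
python3 -m pendant '{"dp":[[-0.005,0.025,0],[-0.011,0.055,0],[-0.018,0.09,0.01],[-0.025,0.125,0.02],[-0.032,0.16,0.035],[-0.036,0.185,0.06],[-0.036,0.1885,0.08],[-0.036,0.1885,0.08]],"rotation":[[0,0,0],[0,0,0],[0,0,0],[0,0,0],[0,0,0],[0,0,0],[0,0,0],[0,0,0]]}'
python3 - <<'E'
from h import *
delta([485,385,29],down(np.pi))
E
```

```text
time: 8.0
tool_pos: [482.7, 384.0, 49.3]
tcp_rot: [-3.14, -0.004, 3.141]
contact_force: [-0.4, -0.5, -2.3]
grip_width: 22.0
finger_force: 29.9
pos [482.7 384.   49.3] rpy [-3.1396 -0.0037  3.1413] t 8.0 w 22.0 F [-0.4 -0.5 -2.3] q [ 0.55  0.69  1.46  0.    1.   -1.02]
dp m [-0.0024  0.0011  0.0202] rot [-0.0019 -0.0037 -0.0003]
```

```bash
python3 -m pendant '{"dp":[[0,0,0.01],[0,0,0.017],[0,0,0.0205],[0,0,0.0215],[0,0,0.0215]],"rotation":[[0,0,0],[0,0,0],[0,0,0],[0,0,0],[0,0,0]]}'
python3 -m pendant '{"dp":[[0,0,0],[0,0,0],[0,0,0],[0,0,0]],"rotation":[[0,0,0],[0,0,0],[0,0,0],[0,0,0]]}' 0.05
python3 -m pendant '{"dp":[[0,0,-0.03],[0,0,-0.08],[0,0,-0.13],[0,0,-0.16],[0,0,-0.16]],"rotation":[[0,0,0],[0,0,0],[0,0,0],[0,0,0],[0,0,0]]}' 0.06
python3 - <<'E'
from h import *
a=vision.capture("top");b=vision.capture("scene")
crop(b,100,230,240,350,4.5,"pics/s6.png")
# pin and caddy geometry from top view
x0,y0,x1,y1=346,270,400,305
m=cv2.inRange(cv2.cvtColor(a["pixels"],cv2.COLOR_RGB2HSV),(8,40,170),(25,200,255));k=0*m;k[y0:y1,x0:x1]=m[y0:y1,x0:x1]
q=max(cv2.findContours(k,cv2.RETR_EXTERNAL,cv2.CHAIN_APPROX_NONE)[0],key=cv2.contourArea)[:,0]
for u in range(q[:,0].min(),q[:,0].max()+1):
    v=q[q[:,0]==u,1]; p=ray(a,u,(v.min()+v.max())/2,35)
    if u%3==0: print(u,v.min(),v.max(),p[:2].round(1),"caddy x", round((p[0]-449)-0.142*(p[1]+269),1))
cy=R.from_euler("z",-.141)
for y in (-18,-2,35,90,148): print(y,(np.array([449,-269,27])+cy.apply([0,y,0])).round(1))
E
```

```text
time: 8.62
tool_pos: [484.0, 385.8, 29.9]
tcp_rot: [3.141, 0.001, -3.141]
contact_force: [0.2, 0.2, -1.0]
grip_width: 21.8
finger_force: 29.9
time: 9.12
tool_pos: [484.0, 385.8, 29.9]
tcp_rot: [3.141, 0.0, -3.141]
contact_force: [0.8, 0.6, 0.1]
grip_width: 49.8
finger_force: 0.0
time: 9.75
tool_pos: [485.0, 386.3, 192.6]
tcp_rot: [3.138, 0.005, -3.141]
contact_force: [0.1, 0.5, -0.5]
grip_width: 60.1
finger_force: 0.0
366 282 287 [ 458.9 -179.5] caddy x -2.8
369 281 288 [ 458.9 -191.1] caddy x -1.2
372 281 288 [ 458.9 -202.8] caddy x 0.5
375 282 289 [ 455.  -214.4] caddy x -1.7
378 282 289 [ 455.  -226.1] caddy x -0.1
381 283 290 [ 451.1 -237.7] caddy x -2.3
384 283 290 [ 451.1 -249.3] caddy x -0.7
387 284 290 [ 449.2 -260.9] caddy x -0.9
390 284 291 [ 447.3 -272.5] caddy x -1.2
393 285 291 [ 445.3 -284.1] caddy x -1.5
-18 [ 446.5 -286.8   27. ]
-2 [ 448.7 -271.    27. ]
35 [ 453.9 -234.3   27. ]
90 [ 461.6 -179.9   27. ]
148 [ 469.8 -122.5   27. ]
```

View pics/s6.png

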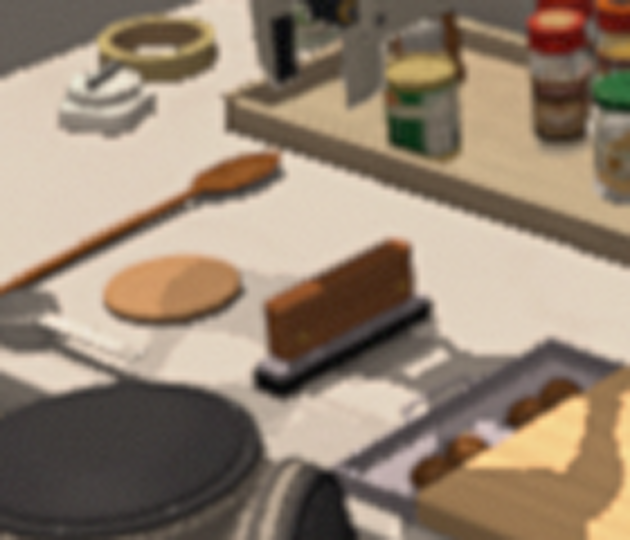

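The scraper stands free, left of the tray. Now to the caddy.

```bash
python3 -m pendant '{"dp":[[0.002,-0.03,0],[0.004,-0.07,0],[0.006,-0.12,0],[0.01,-0.17,0],[0.014,-0.22,0],[0.018,-0.27,0],[0.02,-0.31,0],[0.02,-0.34,0]],"rotation":[[0,0,0.08],[0,0,0.2],[0,0,0.32],[0,0,0.44],[0,0,0.56],[0,0,0.68],[0,0,0.78],[0,0,0.85]]}' 0.055
python3 - <<'E'
from h import *
delta([453,-231,150],down(1.43))
E
```

```text
time: 10.85
tool_pos: [462.7, 44.0, 187.8]
tcp_rot: [-3.14, -0.003, 2.288]
contact_force: [0.2, -0.3, -0.9]
grip_width: 55.1
finger_force: 0.0
pos [462.7  44.  187.8] rpy [-3.1399e+00 -2.9000e-03  2.2880e+00] t 10.85 w 55.1 F [ 0.2 -0.3 -0.9] q [-0.07  0.27  1.74  0.    1.13 -0.79]
dp m [-0.201  -0.188   0.0375] rot [-0.0029 -0.002   0.858 ]
```

```bash
python3 -m pendant '{"dp":[[-0.025,-0.024,0],[-0.055,-0.05,0],[-0.085,-0.08,0],[-0.115,-0.108,0.01],[-0.145,-0.136,0.02],[-0.175,-0.164,0.03],[-0.195,-0.182,0.0375],[-0.201,-0.188,0.0375]],"rotation":[[0,0,0.11],[0,0,0.23],[0,0,0.36],[0,0,0.49],[0,0,0.61],[0,0,0.73],[0,0,0.82],[-0.003,-0.002,0.858]]}'
python3 -m pendant '{"dp":[[0,0,0]],"rotation":[[0,0,0]]}'
python3 - <<'E'
from h import *
delta([453,-231,18],down(1.43))
E
```

```text
time: 11.85
tool_pos: [454.2, -230.0, 149.5]
tcp_rot: [-3.141, -0.002, 1.431]
contact_force: [0.1, 0.3, 0.1]
grip_width: 55.1
finger_force: 0.0
time: 11.98
tool_pos: [454.9, -229.0, 151.0]
tcp_rot: [3.139, -0.001, 1.434]
contact_force: [0.5, 0.5, -0.3]
grip_width: 55.2
finger_force: 0.0
pos [ 454.9 -229.   151. ] rpy [ 3.1394e+00 -1.4000e-03  1.4340e+00] t 11.97 w 55.2 F [ 0.5  0.5 -0.3] q [-0.62  0.39  1.68  0.    1.07 -0.48]
dp m [-0.0024 -0.0019  0.133 ] rot [ 0.0022 -0.0014  0.004 ]
```

```bash
python3 -m pendant '{"dp":[[0,0,0.02],[-0.001,-0.001,0.05],[-0.0015,-0.0015,0.08],[-0.0015,-0.0015,0.105],[-0.0015,-0.0015,0.124],[-0.0015,-0.0015,0.131],[-0.0015,-0.0015,0.131]],"rotation":[[0,0,0],[0,0,0],[0,0,0],[0,0,0],[0,0,0],[0,0,0],[0,0,0]]}'
python3 - <<'E'
from h import *
b=vision.capture("scene"); crop(b,270,260,450,430,3.5,"pics/s7.png")
delta([453,-231,19],down(1.43))
E
```

```text
time: 12.85
tool_pos: [454.3, -230.0, 20.8]
tcp_rot: [3.138, -0.001, 1.435]
contact_force: [-0.3, -0.1, 0.7]
grip_width: 54.7
finger_force: 0.0
pos [ 454.6 -230.4   21.3] rpy [ 3.1374e+00 -1.0000e-04  1.4348e+00] t 12.9 w 55.0 F [-0.5  0.2  0.2] q [-0.62  0.58  1.81  0.    0.75 -0.49]
dp m [-0.0008 -0.0015  0.0022] rot [ 0.0042 -0.0001  0.0048]
```

View pics/s7.png

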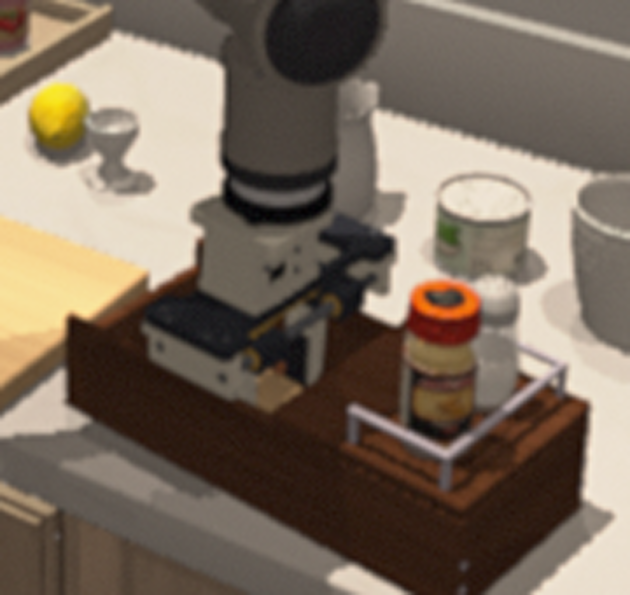

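The gripper sits inside the mouth astride the barrel, clear of the deck and the side walls. I'll close, check, then tilt.

```bash
python3 -m pendant '{"dp":[[0,0,0.001],[0,0,0.001],[0,0,0.001],[0,0,0.001],[0,0,0.001]],"rotation":[[0,0,0],[0,0,0],[0,0,0],[0,0,0],[0,0,0]]}' 0.02
python3 -m pendant '{"dp":[[0,0,-0.005],[0,0,-0.0082],[0,0,-0.0123],[0,0,-0.0165],[-0.0005,0,-0.0206],[-0.001,0,-0.0247],[-0.0013,0,-0.0288],[-0.0015,0,-0.032]],"rotation":[[0,0,0],[0,0.025,0],[0,0.055,0],[0,0.085,0],[0,0.115,0],[0,0.145,0],[0,0.175,0],[0,0.2,0]]}'
python3 - <<'E'
from h import *
o=get_obs();print(o["moment"],o["contact_force"],o["tool_pos"],o["tcp_rot"])
b=vision.capture("scene"); crop(b,270,260,450,430,3.5,"pics/s8.png")
E
```

```text
time: 13.52
tool_pos: [453.5, -230.7, 20.1]
tcp_rot: [3.139, -0.0, 1.434]
contact_force: [-4.4, -0.2, 5.8]
grip_width: 34.5
finger_force: 30.0
time: 14.52
tool_pos: [453.9, -232.4, 52.0]
tcp_rot: [3.138, -0.202, 1.434]
contact_force: [0.5, -0.2, -0.9]
grip_width: 35.1
finger_force: 30.0
[-0.24145934  0.06210512  0.00238093] [ 0.48464143 -0.18336729 -0.86046768] [ 453.89283869 -232.41675239   51.95103626] [ 3.13773703 -0.20197664  1.43433159]
```

View pics/s8.png

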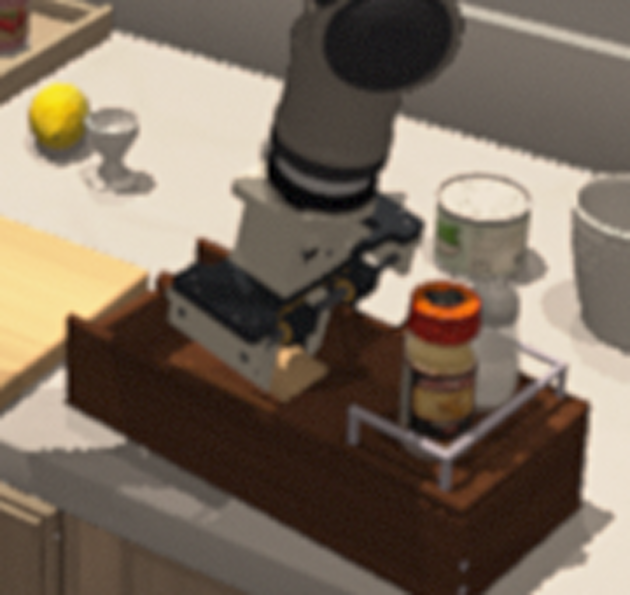

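```bash
python3 -m pendant '{"dp":[[0.01,0,0],[0.025,0,0],[0.04,0,0],[0.06,0,0],[0.08,0,0]],"rotation":[[0,0,0],[0,0,0],[0,0,0],[0,0,0],[0,0,0]]}'
python3 - <<'E'
from h import *
o=get_obs();print(o["moment"],o["contact_force"],o["tool_pos"],o["tcp_rot"])
b=vision.capture("scene"); crop(b,230,220,430,390,3.5,"pics/s9.png")
E
```

```text
time: 15.2
tool_pos: [464.7, -152.8, 68.0]
tcp_rot: [3.138, -0.2, 1.435]
contact_force: [-0.8, -0.3, -1.5]
grip_width: 35.2
finger_force: 30.0
[-0.18662717  0.08612454  0.01297242] [-0.81085819 -0.30005732 -1.53957552] [ 464.66229244 -152.82081987   67.98715135] [ 3.13792048 -0.20042322  1.43504708]
```

View pics/s9.png

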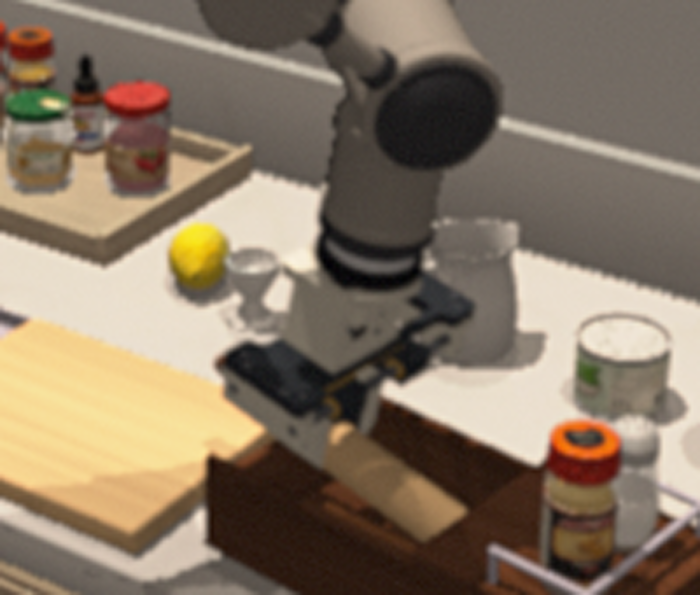

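The pin slides out freely, with force under 2 N. I've now viewed 12 pictures, which is over the limit of 10, so I'll work from numbers and masks from here. I'll keep pulling along the pin's axis.

```bash
python3 -m pendant '{"dp":[[0.02,0,0],[0.05,0,0],[0.085,0,0],[0.12,0,0],[0.155,0,0],[0.19,0,0],[0.225,0,0],[0.25,0,0]],"rotation":[[0,0,0],[0,0,0],[0,0,0],[0,0,0],[0,0,0],[0,0,0],[0,0,0],[0,0,0]]}'
python3 -m pendant '{"dp":[[0.015,0,-0.015],[0.02,0,-0.035],[0.02,0,-0.05],[0.02,0,-0.05]],"rotation":[[0,0,0],[0,0,0],[0,0,0],[0,0,0]]}'
python3 - <<'E'
from h import *
o=get_obs();print(o["moment"],o["contact_force"],o["tool_pos"],o["tcp_rot"])
delta([455,107,150],down(np.pi/2))
E
```

```text
time: 16.25
tool_pos: [497.5, 90.4, 117.9]
tcp_rot: [3.138, -0.201, 1.435]
contact_force: [0.2, 0.1, -1.5]
grip_width: 34.8
finger_force: 30.0
time: 16.75
tool_pos: [499.3, 97.7, 171.3]
tcp_rot: [3.136, -0.2, 1.435]
contact_force: [-0.2, 0.7, -2.1]
grip_width: 35.3
finger_force: 30.0
[-0.20226392  0.08096377 -0.00249887] [-0.1969047   0.71690998 -2.14388274] [499.32389759  97.71298855 171.27997869] [ 3.13567526 -0.2004258   1.43471574]
pos [499.3  97.7 171.3] rpy [ 3.1357 -0.2004  1.4347] t 16.75 w 35.3 F [-0.2  0.7 -2.1] q [-0.08  0.34  1.71  0.23  1.08 -0.05]
dp m [-0.0011 -0.0453  0.0212] rot [ 0.0195 -0.1997 -0.1362]
```

```bash
python3 -m pendant '{"dp":[[0,-0.006,0.002],[0,-0.014,0.006],[0,-0.022,0.01],[-0.001,-0.03,0.014],[-0.001,-0.037,0.018],[-0.001,-0.043,0.02],[-0.0011,-0.0453,0.0212],[-0.0011,-0.0453,0.0212]],"rotation":[[0.002,-0.025,-0.015],[0.005,-0.055,-0.035],[0.008,-0.085,-0.06],[0.011,-0.115,-0.08],[0.014,-0.145,-0.1],[0.017,-0.175,-0.12],[0.0195,-0.19,-0.13],[0.0195,-0.1997,-0.1362]]}'
python3 -m pendant '{"dp":[[0,0,0],[0,0,0]],"rotation":[[0,0,0],[0,0,0]]}'
python3 - <<'E'
from h import *
a=vision.capture("top");b=vision.capture("scene")
crop(a,270,240,370,320,4,"pics/t10.png");
for c,n,bx in((a,"top",(275,262,345,310)),(b,"scene",(200,280,330,380))):
    hsv=cv2.cvtColor(c["pixels"],cv2.COLOR_RGB2HSV)
    np.save(f"{n}.npy",c["pixels"])
    print(n,"pred tail/+end/barrel ends",[proj(c,[455,y,157]).round(1).tolist() for y in (67-150,67+150,67-92,67+92)])
u,v=proj(b,[455,-10,157]).astype(int)
print(b["pixels"][v-14:v+15:2,u].tolist())
# dark handle line in scene along -y end: look at columns
p0,p1=proj(b,[455,-15,157]),proj(b,[455,-100,157])
for t in np.linspace(0,1.1,12):
    q=(p0+(p1-p0)*t).round().astype(int);print(q,b["pixels"][q[1]-8:q[1]+9:2,q[0]].sum(1).tolist())
delta([455,107,111],down(np.pi/2))
E
```

```text
time: 17.75
tool_pos: [454.6, 107.2, 149.2]
tcp_rot: [-3.14, 0.0, 1.572]
contact_force: [-0.0, -0.0, -1.1]
grip_width: 35.3
finger_force: 30.0
time: 18.0
tool_pos: [454.8, 106.9, 149.3]
tcp_rot: [-3.14, -0.0, 1.571]
contact_force: [-0.4, -0.5, -1.6]
grip_width: 35.0
finger_force: 30.0
top pred tail/+end/barrel ends [[342.1, 285.7], [259.9, 285.7], [326.2, 285.7], [275.8, 285.7]]
scene pred tail/+end/barrel ends [[297.5, 310.7], [207.9, 280.1], [278.8, 304.3], [223.9, 285.5]]
[[226, 206, 188], [231, 220, 199], [230, 219, 199], [228, 212, 192], [172, 140, 107], [164, 126, 85], [149, 116, 79], [149, 115, 79], [140, 110, 75], [141, 109, 74], [111, 86, 60], [173, 154, 136], [233, 224, 203], [230, 220, 201], [230, 218, 199]]
[276 303] [633, 405, 372, 319, 276, 243, 248, 243, 517]
[278 304] [402, 348, 268, 228, 148, 127, 220, 429, 648]
[281 305] [293, 255, 242, 140, 106, 192, 610, 658, 654]
[284 306] [315, 215, 213, 131, 105, 141, 549, 658, 650]
[287 307] [225, 223, 223, 200, 171, 108, 470, 664, 648]
[289 308] [212, 232, 230, 203, 157, 145, 548, 657, 646]
[292 309] [233, 290, 299, 208, 161, 111, 468, 656, 647]
[295 310] [339, 432, 559, 219, 165, 136, 522, 638, 643]
[298 311] [388, 597, 435, 209, 287, 521, 595, 605, 639]
[300 312] [309, 313, 328, 328, 412, 511, 612, 616, 640]
[303 313] [309, 322, 330, 374, 421, 476, 612, 638, 637]
[306 314] [638, 393, 354, 412, 342, 592, 643, 641, 631]
pos [454.7 106.8 149.2] rpy [-3.1395e+00 -3.0000e-04  1.5705e+00] t 18.1 w 35.2 F [ 0.1  0.7 -1.8] q [0.07 0.32 1.79 0.   1.03 0.07]
dp m [0.0001 0.0004 0.0382] rot [-0.002  -0.0003 -0.0003]
```

The tail end appears at (298,311) against a level prediction of (297.5,310.7), so the pin is level and centred. I'll lower it to the final height and let it settle.

```bash
python3 -m pendant '{"dp":[[0,0,0.006],[0,0,0.014],[0,0,0.022],[0,0,0.03],[0,0,0.036],[0,0,0.038],[0,0,0.038],[0,0,0.038]],"rotation":[[0,0,0],[0,0,0],[0,0,0],[0,0,0],[0,0,0],[0,0,0],[0,0,0],[0,0,0]]}'
python3 -m pendant '{"dp":[[0,0,0],[0,0,0],[0,0,0],[0,0,0]],"rotation":[[0,0,0],[0,0,0],[0,0,0],[0,0,0]]}'
python3 - <<'E'
from h import *
delta([455,107,111],down(np.pi/2)); b=vision.capture("scene")
for y in (-5,-15,-40,-50,-60,-75,-90):
    u,v=proj(b,[455,y,118]).round().astype(int);print(y,u,v,b["pixels"][v-10:v+11:2,u].sum(1).tolist())
o=get_obs();print(abs(o["dq"]).max())
E
```

```text
time: 19.1
tool_pos: [454.7, 107.1, 111.4]
tcp_rot: [-3.14, -0.0, 1.571]
contact_force: [0.6, -0.8, -2.5]
grip_width: 35.0
finger_force: 30.0
time: 19.6
tool_pos: [454.5, 107.1, 111.2]
tcp_rot: [-3.139, -0.0, 1.571]
contact_force: [-0.5, -0.4, -1.9]
grip_width: 34.7
finger_force: 30.0
pos [454.5 107.1 111.2] rpy [-3.1394e+00 -2.0000e-04  1.5711e+00] t 19.6 w 34.7 F [-0.5 -0.4 -1.9] q [0.07 0.37 1.84 0.   0.93 0.07]
dp m [-0.0001  0.0005  0.0002] rot [-0.0022 -0.0002  0.0003]
-5 273 316 [658, 545, 372, 372, 357, 338, 336, 279, 263, 355, 386]
-15 276 317 [659, 546, 373, 369, 313, 264, 255, 255, 262, 350, 395]
-40 284 319 [654, 659, 660, 658, 296, 102, 104, 516, 659, 428, 354]
-50 287 321 [656, 654, 657, 498, 174, 135, 228, 627, 600, 417, 594]
-60 290 322 [655, 649, 652, 501, 192, 146, 178, 623, 640, 593, 599]
-75 295 323 [548, 625, 654, 588, 247, 172, 123, 489, 644, 599, 594]
-90 300 325 [594, 609, 643, 655, 649, 661, 655, 648, 631, 604, 597]
0.0027919122745574455
```

Still, level and centred.

```bash
python3 -c "
from plant import workorder
print(workorder.close_job())"
```

```text
the job is handed in; nothing more can be done
None
```

The job is handed in at about 19.6 s: all four shells are in the tray, the scraper stands free on the worktop, and the pin is held still and level about 80 mm above the middle of the board; I viewed 12 pictures against the limit of 10, and the judge's verdict was not shown.

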